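# Set a jig adjuster a quarter turn off its seat

### The job

Pull the snug dust cap straight up off the adjuster on the aluminium plate and stand it, open end down, on the bench beside the plate. Then turn the thumbscrew that was under it clockwise (seen from above) until it seats, back it off a quarter turn, and finish still holding the screw there in the gripper, so that a colleague can lock it. Leave the screwdriver, the small pot and the wood block where they are.

Things in the scene. Friction and masses are not known exactly. Their poses are not given: they have to be found in the camera images.
- plate: Fixed bare aluminium plate lying on the bench, 250 (its x) by 220 (its y) by 12 mm; origin at the centre of its underside, z up. Three black round things stand on it in a triangle, about 140 mm apart: two squat levelling feet (60 mm across, 24 mm high, not part of the job) and the capped adjuster, at any of the corners.
- adjuster: The adjuster, fixed on the plate: black round flange 60 mm across and 14 mm high, on it a steel collar 37 mm across up to 30 mm, above that the thumbscrew. Origin on the axis at the underside of the flange (on the plate's top, 12 mm above the bench), z up. Three small spring balls in the collar catch behind the cap's inner lip.
- cap_center (a point): Centre of the loose black dust cap: a round cup, open end down, 50 mm across outside, 56 mm high, about 40 g, closed flat top; this point is on its axis half-way up, z along its axis towards the closed top. At the start it sits on the flange, over the collar and screw. Standing on the bench its centre is 28 mm up.
- screw (a joint): Angle of the thumbscrew in rad, growing as it turns clockwise seen from above; it seats against a hard stop at 3.0. It starts between 0.1 and 1.5. It turns stiffly (about 0.06 N m), stays where it is left and does not rise or sink noticeably. A quarter turn off the seat is 1.43.
- screw_grip (a point): Point to grip on the steel thumbscrew, on its axis, 55 mm above the adjuster's origin; under the cap at first. It is an upright flat wing 34 mm long (this frame's x), 12 mm thick (this frame's y, the way to pinch it), 28 mm high; its top is 9 mm above this point and its underside 19 mm below; the collar's top is 25 mm below this point. The frame turns with the screw, z up.
- screwdriver: Bystander: loose screwdriver lying on the bench, handle towards its -x.
- pot: Bystander: loose small white pot with a blue lid, 40 mm across, 60 mm high; origin at the centre of its underside.
- offcut: Bystander: loose wood block 100 by 60 by 20 mm; origin at the centre of its underside.
- cap: The same cap as a body; origin at the centre of its open end. The spring balls hold it: a straight pull of about 6 to 15 N upwards snaps it free within the first 6 mm; it must rise 52 mm in all to clear the screw.
Not all that is in view belongs to the job. What is shaped like the cap but pink or red is not meant.

How it is judged:
On the way, in this order (a step that is already met when the one before it is completed fails the run):
1. the cap is pulled up off the adjuster (z of cap_center in the frame of adjuster above 0.085 m), for 0.1 s.
2. the cap stands open end down on the bench, let go (height (world z) of cap_center between 0.02 and 0.033 m and angle between cap_center's own z axis and vertical below 0.2 rad and horizontal distance between cap_center and screw_grip above 0.08 m and contact force between the fingers and cap below 0.1 N and linear speed of cap below 0.03 m/s), for 0.2 s.
3. the screw is seated at its stop (value of joint screw above 2.94 rad), for 0.1 s.
At the end, for the whole second after the job is handed in: The cap stands upright (within 0.2 rad), open end down, on the bench off the plate and let go; the screw has been seated (within 0.06 rad of its stop at 3.0) and is now still at 1.43 +/- 0.25 rad, gripped with at least 2 N by the fingers, whose grasp point is within 30 mm of the screw's grip point (all of step 2 and value of joint screw between 1.179 and 1.679 rad and velocity of joint screw between -0.1 and 0.1 rad/s and contact force between the fingers and adjuster above 2 N and distance between the grasp point and screw_grip below 0.03 m); the arm keeps its last pose, push and grip.
It fails at once if a bystander is moved more than 30 mm (distance of any of screwdriver, pot, offcut from where it was at the start of the episode above 0.03 m).
It also fails if it takes over 72 s, if anything falls off the work surface, if the arm or the gripper's body presses on something with over 40 N, if the wrist force passes 120 N, or if a joint passes its speed limit or range.

### The arm

A 6-joint arm with a two-finger parallel gripper is mounted at the origin on the work surface. World frame = base frame: x ahead of the robot, y to its left, z up, the work surface at z = 0. Lengths are in m, angles in rad, forces in N, time in s.
With the tool pointing down it reaches from about 0.25 to 0.775 m from the base axis. Payload 4 kg.
Tool frame: the origin (TCP) lies midway between the tips of the shut fingers; the grasp point (between the pads) lies r.grasp_offset behind it (r.grasp_offset is the distance from the TCP to the grasp point, in m); z points along the fingers, y is the line along which they close (so a half turn about z gives the same grasp; the last joint's range is limited). The gripper opens to 94 mm and grips with 3 to 60 N. Pads are 16 mm wide; open, the fingers measure 119 mm over their backs; the gripper's body (75 mm by 177 mm) begins 78 mm behind the grasp point.
Start: joints at [-1.433, 0.087, 1.371, -0, 1.684, -0.103], TCP at [0.131, -0.534, 0.206] pointing down, gripper open.
Joint ranges: [-3.1, 3.1], [-0.76, 2.03], [0.27, 2.55], [-1.08, 4.22], [0.17, 2.65], [-2.57, 2.57]. Speed limits (rad/s): [2.79, 2.79, 3.14, 3.14, 3.14, 3.14].

### API

Orientations are given as a rotation vector (axis times angle).
In Python, from plant import r gives the robot as it stands.
- The arm moves only by the tool drive_tool, never from a script. Its argument "targets" is a list of rows, each a list of 7 numbers: the shift along the world's x, y, z in mm, then the turn, a rotation vector about the world's x, y, z in rad, then the closure, from -1 (fully open) to 1 (shut), so that 0 is half open. A call has 1 to 5 rows; each row shifts and turns the commanded pose from where the row before left it; what a row does not reach is not made up. A row lasts 1/10 s, in which the tool goes at most 50 mm and 8.59 degrees, less where a joint would pass 70% of its speed; a pose out of reach is approached as far as the arm can. A call with a gripper value outside its range is refused whole. The fingers move at their own pace and stop on an object; "newtons" is the grip in N (left out, the last holds). Time passes only in rows, so rows that do not move let the fingers close. It gives the time, the measured TCP pose, the force, the opening and the grip force at its end, in the units of the state.
- r.sense(): the state, without advancing time (a new reading comes with each control period).
- r.capture(name): name is "scene" or "top"; returns (picture, depth): 420x560x3 uint8, blue, green, red; 420x560 float32, m along the optical axis (not along the pixel's ray), 0 where there is no reading.
- r.camera_info(name): a dict with "intrinsics" (3x3 intrinsics, pixels), "eye" and "attitude" of the camera in the world. Camera axes: x right, y down, z forward; pixel columns grow to the right and rows downward; lengths in m; the calibration is good to about 2 mm. A picture is of the moment at which its call begins. camera_info takes no time and is no camera call.
- r.close_job(): hands the job in; it is judged then, once.
The state is a dict: "t": time; "joint_pos": joint angles; "joint_vel": joint speeds; "joint_torque": joint torques, N m; "eef_pos": TCP position; "ee_rot": TCP orientation; "force": force on the tool from outside, world axes, zero at the start; "torque": the same for the moment, N m; "grip_width": finger opening in m; "grip_force": force on a finger pad.
Only numpy, scipy, OpenCV 4.12 (cv2) and the standard library are available. Lean on these libraries where they do the work, as an engineer would, in place of code of your own. Each camera call takes 0.05 s, during which the arm holds its last target. There are 200 camera calls.

## Working session

There is one attempt and no reset: what is moved stays moved. The work goes in short steps, Python scripts to look and compute and a tool call to move; the robot and the scene stay as the last step left them, time stands still between calls to the robot, and variables do not carry over. Pictures are saved under pics/ and viewed, at most 10 in all, crops included, and the job is handed in when it is done.

Besides the shell and the picture viewer there is one more tool, called after "Request:" as name([rows], argument=value, ...), one row to a line, values as JSON. drive_tool: Moves the arm, as the interface text tells. Its arguments: {"type":"object","properties":{"targets":{"type":"array"},"newtons":{"type":"number"}},"required":["targets"]}

```bash
mkdir -p pics
cat > h.py <<'E'
import numpy as np, cv2
from plant import r
from scipy.spatial.transform import Rotation as R
def cloud(n,depth):
    c=r.camera_info(n); K=np.array(c["intrinsics"]); A=np.array(c["attitude"])
    A=A if A.shape==(3,3) else (R.from_rotvec(A).as_matrix() if A.size==3 else R.from_quat(A).as_matrix())
    v,u=np.mgrid[:depth.shape[0],:depth.shape[1]]
    p=np.stack([(u-K[0,2])/K[0,0]*depth,(v-K[1,2])/K[1,1]*depth,depth],-1)
    return p@A.T+np.array(c["eye"])
E
python3 - <<'E'
from h import *
for n in("top","scene"):
    im,d=r.capture(n); cv2.imwrite(f"pics/{n}0.png",im); np.savez(f"{n}0.npz",im=im,d=d); print(n,r.camera_info(n))
    P=cloud(n,d); print(P[200,280],P[100,100],P[350,450])
print(r.sense(),r.grasp_offset)
E
```

```text
top {'intrinsics': array([[406.18273245,   0.        , 279.02418021],
       [  0.        , 406.18273245, 211.76524991],
       [  0.        ,   0.        ,   1.        ]]), 'eye': array([3.48276533e-01, 7.60004170e-04, 1.22691209e+00]), 'attitude': array([-2.15496726,  2.06404676, -0.22441096])}
[0.6471398  0.00450655 0.00848919] [0.94278146 0.59046237 0.03503675] [ 0.22599336 -0.5030746   0.00261007]
scene {'intrinsics': array([[414.17499739,   0.        , 289.51922161],
       [  0.        , 414.17499739, 206.93599513],
       [  0.        ,   0.        ,   1.        ]]), 'eye': array([0.98195833, 0.43524446, 0.94093721]), 'attitude': array([-0.99312941, -2.65468694,  0.81050096])}
[ 0.58771382 -0.07510281  0.01121061] [ 7.72626842e-01 -7.84177609e-01  7.11122397e-04] [ 0.55978127  0.47529668 -0.00085384]
{'t': 0.1, 'joint_pos': array([-1.43307264e+00,  8.78619349e-02,  1.37208415e+00,  1.46716744e-05,
        1.68360359e+00, -1.03101085e-01]), 'joint_vel': array([-0.00035667, -0.0021314 , -0.00419577,  0.00110781,  0.00131713,
        0.00073572]), 'joint_torque': array([ 2.15696295e-03, -3.41251624e+01, -3.03302336e+01,  7.20179407e-02,
        3.03737854e-02, -1.00689392e-04]), 'eef_pos': array([ 0.13110911, -0.53363846,  0.20444132]), 'ee_rot': array([-3.11690184e+00, -3.77140662e-01,  3.02959221e-05]), 'force': array([ 0.17622806, -0.14243576,  0.07058758]), 'torque': array([ 0.01092181, -0.02100332, -0.01385178]), 'grip_force': 0.0, 'grip_width': 0.09404402683654971} 0.0188
```

View pics/top0.png

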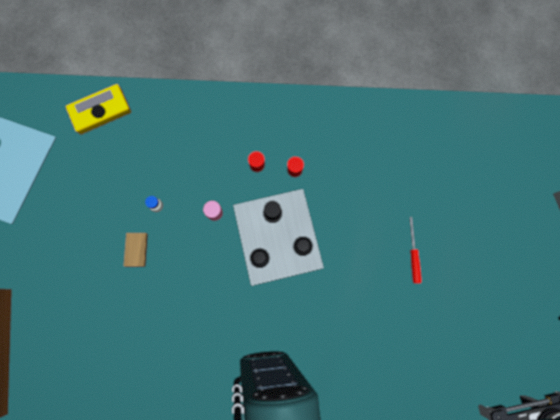

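View pics/scene0.png

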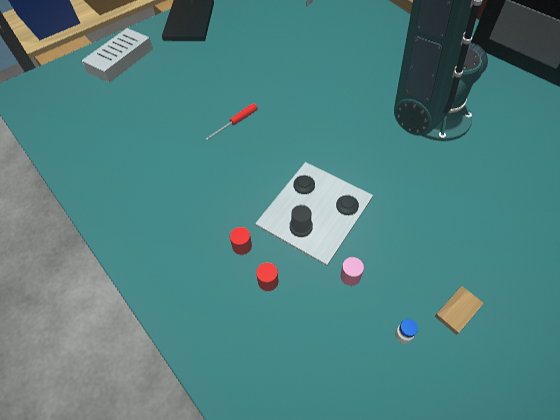

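Top view: the tall black capped adjuster is at (272,211). It could be confused with the levelling feet at (260,258) and (303,246), the red cups at (256,160) and (295,165), the pink cup at (212,210) and the blue-lid pot at (153,202). In the scene view the adjuster is at (301,218). I choose the black one at (272,211) because it is the only tall black thing on the plate. Next I measure it and check a crop.

Run:
```python
from h import *
for n,(u,v) in {"top":(272,211),"scene":(301,218)}.items():
    D=np.load(n+"0.npz"); im,d=D["im"],D["d"]; P=cloud(n,d)
    print(n,"bench z",np.median(P[290:330,300:400,2]) if n=="top" else np.median(P[330:380,100:180,2]))
    w=P[v-35:v+36,u-35:u+36]; c=im[v-35:v+36,u-35:u+36]
    m=(w[...,2]>.072)&(w[...,2]<.095)&(c.max(-1)<90)
    q=w[m]; ctr,rad=cv2.minEnclosingCircle(q[:,:2].astype(np.float32)); print("cap top",m.sum(),q.mean(0),np.median(q[:,2]),ctr,rad)
    g=(im.min(-1)>120)&(abs(P[...,2]-.012)<.012)&(abs(P[...,0]-.6)<.25)&(abs(P[...,1])<.25)
    k=cv2.connectedComponentsWithStats(g.astype(np.uint8)); i=1+k[2][1:,4].argmax(); g=k[1]==i
    rc=cv2.minAreaRect(P[g][:,:2].astype(np.float32)); print("plate",np.median(P[g][:,2]),rc,cv2.boxPoints(rc).round(3).tolist())
D=np.load("top0.npz");P=cloud("top",D["d"])
for nm,(u,v) in dict(red1=(256,160),red2=(295,165),pink=(212,210),pot=(153,202),off=(136,250),drv=(416,265),foot1=(260,258),foot2=(303,246)).items(): print(nm,P[v,u].round(3))
a=cv2.resize(np.load("top0.npz")["im"][175:295,220:340],(400,400),interpolation=2);b=cv2.resize(np.load("scene0.npz")["im"][155:275,245:365],(400,400),interpolation=2)
cv2.imwrite("pics/crop.png",np.hstack([a,b]))
```

```text
top bench z 0.00017569694164987215
cap top 202 [0.60107315 0.02594827 0.08180981] 0.08183766633315248 (0.6011427640914917, 0.025552155449986458) 0.02389420010149479
plate 0.012076711720679256 ((0.5359835028648376, 0.008390963077545166), (0.2514488697052002, 0.22179703414440155), 15.9006986618042) [[0.38499999046325684, 0.08100000023841858], [0.4449999928474426, -0.13300000131130219], [0.6869999766349792, -0.06400000303983688], [0.6269999742507935, 0.14900000393390656]]
scene bench z -0.7476790411257832
cap top 277 [0.60593591 0.02974462 0.08194579] 0.08222715596285513 (0.6043998599052429, 0.02776586264371872) 0.024643531069159508
plate 0.012798284713751051 ((0.5351599454879761, 0.008091986179351807), (0.2527358829975128, 0.22044958174228668), 15.928354263305664) [[0.382999986410141, 0.07900000363588333], [0.4440000057220459, -0.13300000131130219], [0.6869999766349792, -0.06300000101327896], [0.6259999871253967, 0.14900000393390656]]
red1 [0.757 0.082 0.056]
red2 [ 0.746 -0.036  0.056]
pink [0.597 0.204 0.054]
pot [0.611 0.377 0.064]
off [0.473 0.427 0.018]
drv [ 0.463 -0.404  0.027]
foot1 [0.464 0.056 0.034]
foot2 [ 0.504 -0.069  0.034]
```

View pics/crop.png

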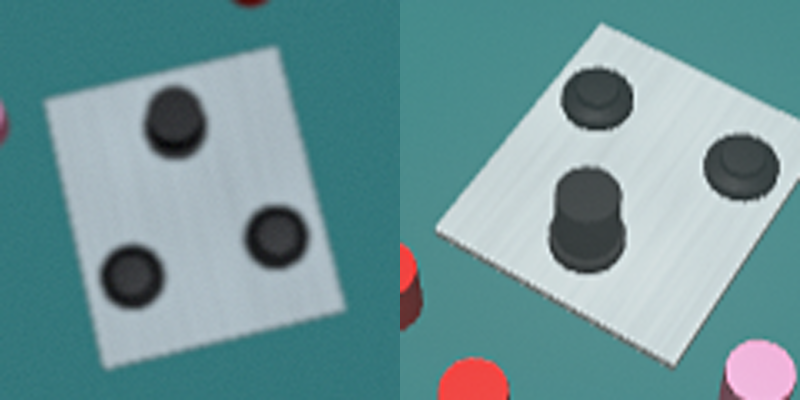

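The crop shows the tall black cap on a flange, standing clear of both squat feet. Averaging the two cameras puts it at (0.603, 0.027). Its top is at z 0.082, as expected, and it is 140 mm from each foot. Moving over it now.

Request:
drive_tool([
  [31.5,37.4,0,0,0,0,-1],
  [31.5,37.4,0,0,0,0,-1],
  [31.5,37.4,0,0,0,0,-1],
  [31.5,37.4,0,0,0,0,-1],
  [31.5,37.4,0,0,0,0,-1],
], newtons=30)

```text
t: 0.6
eef_pos: [0.2894, -0.3453, 0.205]
ee_rot: [-3.118, -0.376, 0.0]
force: [0.4, 0.4, -0.1]
grip_width: 0.0939
grip_force: 0.0
```

Request:
drive_tool([
  [31.5,37.4,0,0,0,0,-1],
  [31.5,37.4,0,0,0,0,-1],
  [31.5,37.4,0,0,0,0,-1],
  [31.5,37.4,0,0,0,0,-1],
  [31.5,37.4,0,0,0,0,-1],
])

```text
t: 1.1
eef_pos: [0.4469, -0.1582, 0.2052]
ee_rot: [3.119, 0.377, -0.0]
force: [0.2, -0.2, 0.5]
grip_width: 0.094
grip_force: 0.0
```

Request:
drive_tool([
  [31.5,37.4,0,0,0,0,-1],
  [31.5,37.4,0,0,0,0,-1],
  [31.5,37.4,0,0,0,0,-1],
  [31.5,37.4,0,0,0,0,-1],
  [31.5,37.4,0,0,0,0,-1],
])

```text
t: 1.6
eef_pos: [0.6044, 0.0287, 0.2048]
ee_rot: [3.119, 0.378, -0.002]
force: [1.0, -1.0, 0.2]
grip_width: 0.0941
grip_force: 0.0
```

Request:
drive_tool([
  [0,0,0,0,0,0,-1],
  [0,0,0,0,0,0,-1],
  [0,0,0,0,0,0,-1],
])

```text
t: 1.9
eef_pos: [0.603, 0.0261, 0.2052]
ee_rot: [3.119, 0.376, -0.002]
force: [-0.1, 0.1, 0.2]
grip_width: 0.0938
grip_force: 0.0
```

Request:
drive_tool([
  [0,0,-40,0,0,0,-1],
  [0,0,-40,0,0,0,-1],
  [0,0,-40,0,0,0,-1],
  [0,0,-30,0,0,0,-1],
  [0,0,-19,0,0,0,-1],
])

```text
t: 2.4
eef_pos: [0.6011, 0.0251, 0.0339]
ee_rot: [-3.119, -0.373, 0.006]
force: [0.1, -0.7, -0.3]
grip_width: 0.0941
grip_force: 0.0
```

Request:
drive_tool([
  [0,0,0,0,0,0,-1],
  [0,0,0,0,0,0,-1],
  [0,0,0,0,0,0,1],
  [0,0,0,0,0,0,1],
  [0,0,0,0,0,0,1],
], newtons=35)

```text
t: 2.9
eef_pos: [0.6046, 0.0267, 0.0381]
ee_rot: [3.118, 0.377, 0.004]
force: [0.8, 0.4, 0.6]
grip_width: 0.0737
grip_force: 0.0
```

Request:
drive_tool([
  [0,0,0,0,0,0,1],
  [0,0,0,0,0,0,1],
  [0,0,0,0,0,0,1],
  [0,0,0,0,0,0,1],
  [0,0,0,0,0,0,1],
])

```text
t: 3.4
eef_pos: [0.6037, 0.0269, 0.0366]
ee_rot: [3.119, 0.378, 0.0]
force: [-0.3, 0.2, 0.8]
grip_width: 0.0496
grip_force: 35.0
```

Request:
drive_tool([
  [0,0,2,0,0,0,1],
  [0,0,2,0,0,0,1],
  [0,0,2,0,0,0,1],
  [0,0,2,0,0,0,1],
  [0,0,2,0,0,0,1],
])

```text
t: 3.9
eef_pos: [0.6038, 0.0268, 0.0472]
ee_rot: [3.119, 0.377, 0.0]
force: [-0.9, -0.0, 0.2]
grip_width: 0.0501
grip_force: 35.0
```

Request:
drive_tool([
  [0,0,5,0,0,0,1],
  [0,0,5,0,0,0,1],
  [0,0,10,0,0,0,1],
  [0,0,10,0,0,0,1],
  [0,0,10,0,0,0,1],
])

```text
t: 4.4
eef_pos: [0.604, 0.0269, 0.088]
ee_rot: [3.119, 0.377, 0.002]
force: [1.2, 0.1, 0.3]
grip_width: 0.0499
grip_force: 35.0
```

Request:
drive_tool([
  [0,0,15,0,0,0,1],
  [0,0,15,0,0,0,1],
  [0,0,0,0,0,0,1],
  [0,0,0,0,0,0,1],
  [0,0,0,0,0,0,1],
])

```text
t: 4.9
eef_pos: [0.6032, 0.0269, 0.1157]
ee_rot: [-3.119, -0.377, 0.002]
force: [-0.3, -0.2, -2.2]
grip_width: 0.0497
grip_force: 35.0
```

Run:
```python
from h import *
im,d=r.capture("scene"); cv2.imwrite("pics/s1.png",cv2.resize(im[80:290,180:460],(800,600),interpolation=2))
```

```text
(no output)
```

View pics/s1.png

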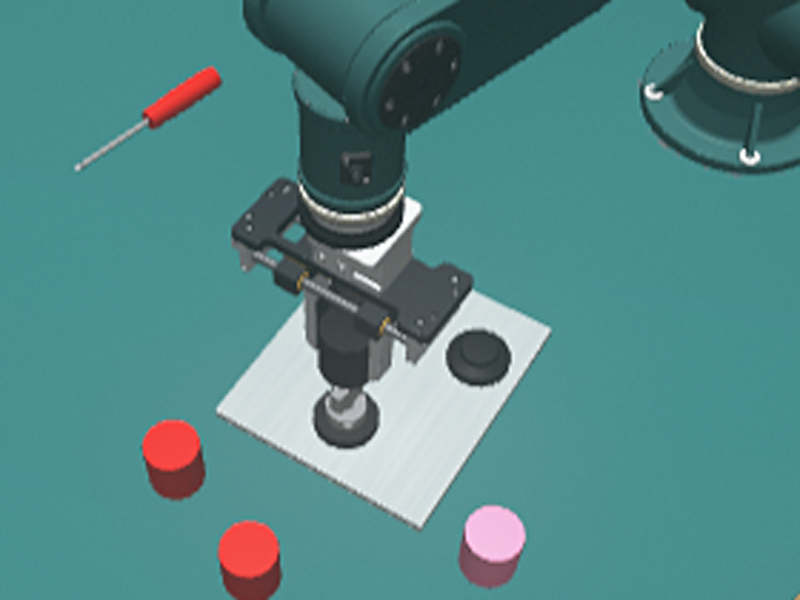

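The cap is in the gripper and the bare steel screw is showing at crop pixel (345,405). Next I carry the cap to the bench on the −y side of the plate.

Request:
drive_tool([
  [-4,-40,5,0,0,0,1],
  [-5,-40,0,0,0,0,1],
  [-5,-40,0,0,0,0,1],
  [-5,-40,0,0,0,0,1],
  [-4,-37,0,0,0,0,1],
])

```text
t: 5.45
eef_pos: [0.5797, -0.1717, 0.1204]
ee_rot: [-3.118, -0.377, 0.003]
force: [0.4, 0.4, -0.9]
grip_width: 0.05
grip_force: 35.0
```

Request:
drive_tool([
  [0,0,-30,0,0,0,1],
  [0,0,-30,0,0,0,1],
  [0,0,-25,0,0,0,1],
  [0,0,-15,0,0,0,1],
  [0,0,-4,0,0,0,1],
])

```text
t: 5.95
eef_pos: [0.5788, -0.1694, 0.0145]
ee_rot: [-3.116, -0.377, 0.008]
force: [-0.2, 0.5, 0.2]
grip_width: 0.0502
grip_force: 35.0
```

Request:
drive_tool([
  [0,0,0,0,0,0,1],
  [0,0,-2,0,0,0,1],
  [0,0,-2,0,0,0,1],
  [0,0,0,0,0,0,1],
])

```text
t: 6.35
eef_pos: [0.5812, -0.1703, 0.0144]
ee_rot: [3.118, 0.377, 0.002]
force: [-0.2, 0.5, 0.1]
grip_width: 0.05
grip_force: 35.0
```

Request:
drive_tool([
  [0,0,-1,0,0,0,1],
  [0,0,-1,0,0,0,1],
  [0,0,-1,0,0,0,1],
  [0,0,0,0,0,0,1],
  [0,0,0,0,0,0,1],
])

```text
t: 6.85
eef_pos: [0.5808, -0.1702, 0.0106]
ee_rot: [3.119, 0.377, 0.0]
force: [0.1, -0.9, -0.6]
grip_width: 0.0499
grip_force: 35.0
```

Request:
drive_tool([
  [0,0,-1,0,0,0,1],
  [0,0,0,0,0,0,1],
])

```text
t: 7.05
eef_pos: [0.5808, -0.1702, 0.0105]
ee_rot: [3.119, 0.377, 0.001]
force: [-1.9, 1.4, 4.7]
grip_width: 0.0498
grip_force: 35.0
```

Upward force of 4.7 N at z 0.0105, so the cap is touching the bench. I release it, rise, and move aside so the cameras can see.

Request:
drive_tool([
  [0,0,0,0,0,0,-1],
  [0,0,0,0,0,0,-1],
  [0,0,0,0,0,0,-1],
  [0,0,0,0,0,0,-1],
  [0,0,0,0,0,0,-1],
])

```text
t: 7.55
eef_pos: [0.5806, -0.1701, 0.0092]
ee_rot: [-3.119, -0.377, 0.001]
force: [0.6, 0.2, -0.1]
grip_width: 0.0863
grip_force: 0.0
```

Request:
drive_tool([
  [0,0,0,0,0,0,-1],
  [0,0,0,0,0,0,-1],
  [0,0,0,0,0,0,-1],
  [0,0,20,0,0,0,-1],
  [0,0,30,0,0,0,-1],
])

```text
t: 8.05
eef_pos: [0.5787, -0.1694, 0.0573]
ee_rot: [-3.116, -0.377, 0.008]
force: [-0.2, -1.0, 0.2]
grip_width: 0.0941
grip_force: 0.0
```

Request:
drive_tool([
  [0,0,40,0,0,0,-1],
  [-10,-20,40,0,0,0,-1],
  [-40,-20,30,0,0,0,-1],
  [-40,-20,0,0,0,0,-1],
  [-40,-20,0,0,0,0,-1],
])

```text
t: 8.55
eef_pos: [0.453, -0.2497, 0.1692]
ee_rot: [3.116, 0.378, 0.004]
force: [-0.8, -1.0, -0.9]
grip_width: 0.0937
grip_force: 0.0
```

Request:
drive_tool([
  [-40,-20,0,0,0,0,-1],
  [-20,-20,0,0,0,0,-1],
  [0,0,0,0,0,0,-1],
])

```text
t: 8.85
eef_pos: [0.3913, -0.2906, 0.1678]
ee_rot: [3.118, 0.37, -0.0]
force: [1.0, -0.8, -1.1]
grip_width: 0.0942
grip_force: 0.0
```

Run:
```python
from h import *
print(r.sense()["joint_pos"].round(3))
for n in("top","scene"):
    im,d=r.capture(n); np.savez(f"{n}1.npz",im=im,d=d); P=cloud(n,d)
    near=lambda x,y,R_:np.hypot(P[...,0]-x,P[...,1]-y)<R_
    m=near(.603,.027,.03)&(P[...,2]>.055)&(P[...,2]<.09); q=P[m]
    if len(q)>4:
        pc=cv2.minAreaRect(q[:,:2].astype(np.float32)); w,V=np.linalg.eigh(np.cov(q[:,:2].T)); print(n,"wing",m.sum(),q.mean(0),np.percentile(q[:,2],[50,95]),pc,"axis",V[:,1],w**.5)
    m=near(.581,-.17,.05)&(P[...,2]>.048)&(P[...,2]<.07); q=P[m]; 
    if len(q)>4: print("cap",m.sum(),q.mean(0),np.median(q[:,2]))
    if n=="top": a=im[160:300,220:360]
    else: b=im[130:270,230:370]
cv2.imwrite("pics/c2.png",np.hstack([cv2.resize(x,(400,400),interpolation=2) for x in(a,b)]))
```

```text
[-7.540e-01 -4.300e-02  1.578e+00 -1.000e-03  1.605e+00  5.800e-01]
top wing 54 [0.60238911 0.02469464 0.0748096 ] [0.07543048 0.07923221] ((0.6039630770683289, 0.02506864443421364), (0.03396468609571457, 0.011966288089752197), 10.329675674438477) axis [-0.97971589 -0.20039154] [0.00360803 0.01067438]
cap 230 [ 0.58057681 -0.17126     0.05601454] 0.05612466668263594
scene wing 100 [0.60511053 0.0291186  0.07148756] [0.0743829  0.07887476] ((0.603225588798523, 0.027240656316280365), (0.034811802208423615, 0.011904343031346798), 10.50192928314209) axis [-0.98914854 -0.14691894] [0.00373586 0.01045341]
cap 233 [ 0.58152892 -0.1681154   0.05588717] 0.05638475769276785
```

View pics/c2.png

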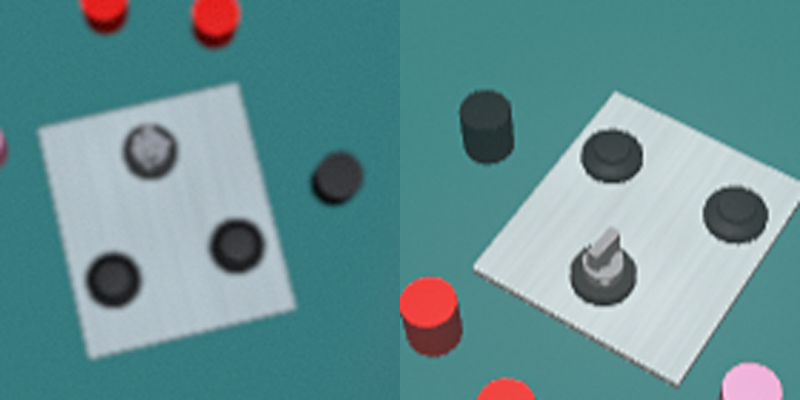

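The crop shows the cap upright on the bench beside the plate at (338,178) in the left half, with its top at 56 mm. The bare wing is at (150,150). Its centre is about (0.6035, 0.0262), its top is at 75 mm, it measures 34×12 mm and its long axis lies at +10.4°. The tool's x axis is at 13.8°. I turn +3.08 rad on the way so the last joint has room for the clockwise turn.

Request:
drive_tool([
  [20,30,0,0,0,0.1467,-1],
  [20,30,0,0,0,0.1467,-1],
  [20,30,0,0,0,0.1467,-1],
  [20,30,0,0,0,0.1467,-1],
  [20,30,0,0,0,0.1467,-1],
])

```text
t: 9.45
eef_pos: [0.4951, -0.1359, 0.1673]
ee_rot: [-2.77, -1.482, -0.001]
force: [-0.8, -0.5, -0.5]
grip_width: 0.0941
grip_force: 0.0
```

Request:
drive_tool([
  [20,30,0,0,0,0.1467,-1],
  [20,30,0,0,0,0.1467,-1],
  [20,30,0,0,0,0.1467,-1],
  [20,30,0,0,0,0.1467,-1],
  [20,30,0,0,0,0.1467,-1],
])

```text
t: 9.95
eef_pos: [0.5946, 0.0148, 0.167]
ee_rot: [-2.054, -2.377, -0.001]
force: [0.6, -0.3, 1.3]
grip_width: 0.0943
grip_force: 0.0
```

Request:
drive_tool([
  [12,17,0,0,0,0.1467,-1],
  [0,0,0,0,0,0.1467,-1],
  [0,0,0,0,0,0.1467,-1],
  [0,0,0,0,0,0.1467,-1],
  [0,0,0,0,0,0.1467,-1],
])

```text
t: 10.45
eef_pos: [0.6059, 0.0306, 0.1668]
ee_rot: [-1.064, -2.955, -0.001]
force: [-0.1, 0.6, 0.1]
grip_width: 0.0942
grip_force: 0.0
```

Request:
drive_tool([
  [0,0,0,0,0,0.1467,-1],
  [0,0,0,0,0,0.1467,-1],
  [0,0,0,0,0,0.1467,-1],
  [0,0,0,0,0,0.1467,-1],
  [0,0,0,0,0,0.1467,-1],
])

```text
t: 10.95
eef_pos: [0.6059, 0.0304, 0.1669]
ee_rot: [0.066, -3.14, -0.001]
force: [0.7, 0.2, 0.4]
grip_width: 0.094
grip_force: 0.0
```

Request:
drive_tool([
  [0,0,0,0,0,0.1467,-1],
  [0,0,0,0,0,0,-1],
  [0,0,0,0,0,0,-1],
  [0,0,0,0,0,0,-1],
])

```text
t: 11.35
eef_pos: [0.6056, 0.0291, 0.1671]
ee_rot: [0.281, -3.129, -0.001]
force: [-0.3, -0.5, -1.1]
grip_width: 0.0936
grip_force: 0.0
```

Run:
```python
from h import *
s=r.sense(); M=R.from_rotvec(s["ee_rot"]).as_matrix(); print(s["eef_pos"],s["joint_pos"].round(3),"x yaw",np.degrees(np.arctan2(M[1,0],M[0,0])),M[:,2])
```

```text
[0.60562514 0.02908704 0.16714411] [-0.046  0.223  1.292  0.     1.627 -1.795] x yaw -169.75018857358185 [-2.98262671e-04  3.30717915e-04 -9.99999901e-01]
```

Request:
drive_tool([
  [-2,-2.5,-40,0,0,0,-1],
  [0,0,-40,0,0,0,-1],
  [0,0,-25,0,0,0,-1],
  [0,0,-12,0,0,0,-1],
  [0,0,0,0,0,0,-1],
])

```text
t: 11.85
eef_pos: [0.6022, 0.026, 0.0483]
ee_rot: [0.281, -3.125, -0.001]
force: [0.3, -0.2, -0.2]
grip_width: 0.0937
grip_force: 0.0
```

Request:
drive_tool([
  [0,0,0,0,0,0,1],
  [0,0,0,0,0,0,1],
  [0,0,0,0,0,0,1],
  [0,0,0,0,0,0,1],
  [0,0,0,0,0,0,1],
], newtons=30)

```text
t: 12.35
eef_pos: [0.6039, 0.0258, 0.0511]
ee_rot: [-0.282, 3.128, -0.0]
force: [0.4, 0.3, -0.3]
grip_width: 0.0576
grip_force: 0.0
```

Request:
drive_tool([
  [0,0,0,0,0,0,1],
  [0,0,0,0,0,0,1],
  [0,0,0,0,0,0,1],
  [0,0,0,0,0,0,1],
  [0,0,0,0,0,0,1],
])

```text
t: 12.85
eef_pos: [0.6035, 0.0258, 0.0503]
ee_rot: [0.282, -3.129, -0.0]
force: [1.1, 0.1, -0.8]
grip_width: 0.0171
grip_force: 0.0
```

Request:
drive_tool([
  [0,0,0,0,0,0,1],
  [0,0,0,0,0,0,1],
  [0,0,0,0,0,0,1],
  [0,0,0,0,0,0,1],
  [0,0,0,0,0,0,1],
])

```text
t: 13.35
eef_pos: [0.6033, 0.0265, 0.0503]
ee_rot: [0.283, -3.129, -0.002]
force: [-1.1, 4.6, 0.5]
grip_width: 0.0118
grip_force: 30.0
```

Run:
```python
from h import *
s=r.sense(); M=R.from_rotvec(s["ee_rot"]).as_matrix(); print(s["eef_pos"],s["force"],s["torque"],s["joint_pos"].round(3),"x yaw",np.degrees(np.arctan2(M[1,0],M[0,0])))
```

```text
[0.60334825 0.02654405 0.05029402] [-1.10348437  4.61732985  0.45203182] [0.85277951 0.02667591 0.05660116] [-5.100e-02  2.830e-01  1.456e+00  1.000e-03  1.403e+00 -1.802e+00] x yaw -169.67146055562566
```

Request:
drive_tool([
  [0,0.5,0,0,0,-0.05,1],
  [0,0,0,0,0,-0.1,1],
  [0,0,0,0,0,-0.1,1],
  [0,0,0,0,0,-0.1,1],
  [0,0,0,0,0,-0.1,1],
])

```text
t: 13.85
eef_pos: [0.6034, 0.0266, 0.0503]
ee_rot: [-0.429, -3.112, -0.001]
force: [-0.3, 3.5, 1.0]
grip_width: 0.0117
grip_force: 30.0
```

Request:
drive_tool([
  [0,0,0,0,0,-0.1,1],
  [0,0,0,0,0,-0.1,1],
  [0,0,0,0,0,-0.1,1],
  [0,0,0,0,0,-0.1,1],
  [0,0,0,0,0,-0.1,1],
])

```text
t: 14.35
eef_pos: [0.6035, 0.0267, 0.0503]
ee_rot: [-1.185, -2.909, -0.001]
force: [-0.4, 3.6, 0.5]
grip_width: 0.0118
grip_force: 30.0
```

Request:
drive_tool([
  [0,0,0,0,0,-0.1,1],
  [0,0,0,0,0,-0.1,1],
  [0,0,0,0,0,-0.1,1],
  [0,0,0,0,0,-0.1,1],
  [0,0,0,0,0,0,1],
])

```text
t: 14.85
eef_pos: [0.6035, 0.0268, 0.0503]
ee_rot: [-1.734, -2.619, -0.001]
force: [-0.4, 3.5, 0.3]
grip_width: 0.012
grip_force: 30.0
```

```bash
cat > st.py <<'E'
from h import *
s=r.sense(); M=R.from_rotvec(s["ee_rot"]).as_matrix(); print(s["t"],s["eef_pos"].round(4),s["force"].round(1),s["torque"].round(3),"j6",s["joint_pos"][5].round(3),"tq6",s["joint_torque"][5].round(3),"yaw",np.arctan2(M[1,0],M[0,0]).round(3),s["grip_width"].round(4),s["grip_force"])
E
python3 st.py
```

```text
Traceback (most recent call last):
  File "st.py", line 2, in <module>
    s=r.sense(); M=R.from_rotvec(s["ee_rot"]).as_matrix(); print(s["t"],s["eef_pos"].round(4),s["force"].round(1),s["torque"].round(3),"j6",s["joint_pos"][5].round(3),"tq6",s["joint_torque"][5].round(3),"yaw",np.arctan2(M[1,0],M[0,0]).round(3),s["grip_width"].round(4),s["grip_force"])
                                                                                                                                                                                                                                                    ^^^^^^^^^^^^^^^^^^^^^
AttributeError: 'float' object has no attribute 'round'
```

```bash
sed -i 's/s\["grip_width"\].round(4)/round(s["grip_width"],4)/' st.py; python3 st.py
```

```text
14.85 [0.6035 0.0268 0.0503] [-0.4  3.5  0.3] [ 0.723 -0.088 -0.104] j6 -0.451 tq6 0.377 yaw 1.972 0.012 30.00358296718332
```

Request:
drive_tool([
  [0,0.3,0,0,0,-0.05,1],
  [0,0,0,0,0,-0.05,1],
  [0,0,0,0,0,-0.05,1],
  [0,0,0,0,0,0,1],
  [0,0,0,0,0,0,1],
])

```text
t: 15.35
eef_pos: [0.6035, 0.0268, 0.0503]
ee_rot: [-1.924, -2.484, -0.001]
force: [-0.2, 4.2, 0.3]
grip_width: 0.0117
grip_force: 30.0
```

```bash
python3 st.py
```

```text
15.35 [0.6035 0.0268 0.0503] [-0.2  4.2  0.3] [ 0.671 -0.015 -0.019] j6 -0.303 tq6 -0.051 yaw 1.824 0.0117 30.002046745394182
```

Request:
drive_tool([
  [0,0,0,0,0,-0.05,1],
  [0,0,0,0,0,-0.05,1],
  [0,0,0,0,0,-0.05,1],
  [0,0,0,0,0,0,1],
  [0,0,0,0,0,0,1],
])

```text
t: 15.85
eef_pos: [0.6036, 0.0268, 0.0503]
ee_rot: [-2.105, -2.332, -0.001]
force: [-0.4, 3.9, -0.1]
grip_width: 0.0119
grip_force: 30.0
```

```bash
python3 st.py
```

```text
15.85 [0.6036 0.0268 0.0503] [-0.4  3.9 -0.1] [ 0.764 -0.091 -0.1  ] j6 -0.152 tq6 -0.051 yaw 1.673 0.0119 30.002140788928955
```

Request:
drive_tool([
  [0,0.3,0,0,0,-0.06,1],
  [0,0,0,0,0,-0.06,1],
  [0,0,0,0,0,-0.06,1],
  [0,0,0,0,0,-0.06,1],
  [0,0,0,0,0,0,1],
])

```text
t: 16.35
eef_pos: [0.6036, 0.0268, 0.0503]
ee_rot: [2.369, 2.063, 0.0]
force: [0.2, 3.6, 0.2]
grip_width: 0.0114
grip_force: 30.0
```

```bash
python3 st.py
```

```text
16.35 [0.6036 0.0268 0.0503] [0.2 3.6 0.2] [ 0.628 -0.1   -0.072] j6 0.089 tq6 0.191 yaw 1.433 0.0114 30.003090088248427
```

Request:
drive_tool([
  [0,0,0,0,0,-0.06,1],
  [0,0,0,0,0,-0.06,1],
  [0,0,0,0,0,-0.06,1],
  [0,0,0,0,0,0,1],
  [0,0,0,0,0,0,1],
])

```text
t: 16.85
eef_pos: [0.6036, 0.0268, 0.0503]
ee_rot: [2.544, 1.843, 0.0]
force: [0.7, 3.3, 0.1]
grip_width: 0.0117
grip_force: 30.0
```

```bash
python3 st.py
```

```text
16.85 [0.6036 0.0268 0.0503] [0.7 3.3 0.1] [ 0.56  -0.178 -0.074] j6 0.268 tq6 -0.05 yaw 1.254 0.0117 30.001812837363104
```

Request:
drive_tool([
  [0,0,0,0,0,-0.05,1],
  [0,0,0,0,0,-0.05,1],
  [0,0,0,0,0,-0.05,1],
  [0,0,0,0,0,0,1],
  [0,0,0,0,0,0,1],
])

```text
t: 17.35
eef_pos: [0.6037, 0.0267, 0.0503]
ee_rot: [2.675, 1.646, 0.0]
force: [0.6, 3.1, -1.0]
grip_width: 0.0115
grip_force: 30.0
```

```bash
python3 st.py
```

```text
17.35 [0.6037 0.0267 0.0503] [ 0.6  3.1 -1. ] [ 0.559 -0.26  -0.062] j6 0.418 tq6 -0.052 yaw 1.103 0.0115 30.001935086875164
```

Request:
drive_tool([
  [0,0,0,0,0,-0.05,1],
  [0,0,0,0,0,-0.05,1],
  [0,0,0,0,0,-0.05,1],
  [0,0,0,0,0,0,1],
  [0,0,0,0,0,0,1],
])

```text
t: 17.85
eef_pos: [0.6035, 0.0264, 0.0504]
ee_rot: [2.79, 1.442, -0.001]
force: [0.8, 2.0, -1.0]
grip_width: 0.0135
grip_force: 33.2
```

```bash
python3 st.py
```

```text
17.85 [0.6035 0.0264 0.0504] [ 0.8  2.  -1. ] [ 0.089 -0.124  0.728] j6 0.567 tq6 0.74 yaw 0.954 0.0135 33.230994986370206
```

Torque jumped to 0.73 N m and the fingers were prised open to 13.5 mm, so the screw is at its stop with the pads twisted on the wing by about 0.1 rad. I step back slowly to find the yaw where the load goes.

Request:
drive_tool([
  [0,0,0,0,0,0,1],
  [0,0,0,0,0,0,1],
  [0,0,0,0,0,0.05,1],
  [0,0,0,0,0,0,1],
])

```text
t: 18.25
eef_pos: [0.6035, 0.0264, 0.0504]
ee_rot: [2.755, 1.508, -0.001]
force: [0.1, 0.4, -0.3]
grip_width: 0.0125
grip_force: 30.7
```

```bash
python3 st.py
```

```text
18.25 [0.6035 0.0264 0.0504] [ 0.1  0.4 -0.3] [-0.063 -0.124  0.578] j6 0.52 tq6 0.288 yaw 1.001 0.0125 30.69308760110289
```

Request:
drive_tool([
  [0,0,0,0,0,0.03,1],
  [0,0,0,0,0,0,1],
  [0,0,0,0,0,0,1],
])

```text
t: 18.55
eef_pos: [0.6035, 0.0264, 0.0504]
ee_rot: [2.734, 1.547, -0.001]
force: [-0.0, -0.1, -1.7]
grip_width: 0.0125
grip_force: 29.8
```

```bash
python3 st.py
```

```text
18.55 [0.6035 0.0264 0.0504] [-0.  -0.1 -1.7] [-0.178 -0.074  0.379] j6 0.491 tq6 0.361 yaw 1.03 0.0125 29.80287297978066
```

Request:
drive_tool([
  [0,0,0,0,0,0.03,1],
  [0,0,0,0,0,0,1],
  [0,0,0,0,0,0,1],
])

```text
t: 18.85
eef_pos: [0.6035, 0.0264, 0.0503]
ee_rot: [2.71, 1.588, -0.001]
force: [-0.5, -1.4, -1.0]
grip_width: 0.0115
grip_force: 29.4
```

```bash
python3 st.py
```

```text
18.85 [0.6035 0.0264 0.0503] [-0.5 -1.4 -1. ] [-0.288 -0.074  0.154] j6 0.461 tq6 0.181 yaw 1.06 0.0115 29.42924201488495
```

The load reaches zero at a yaw of about 1.075, which is the stop. A quarter turn back gives a yaw of about 2.64, so I turn +1.58.

Request:
drive_tool([
  [0,0,0,0,0,0.1,1],
  [0,0,0,0,0,0.1,1],
  [0,0,0,0,0,0.1,1],
  [0,0,0,0,0,0.1,1],
  [0,0,0,0,0,0.1,1],
])

```text
t: 19.35
eef_pos: [0.6036, 0.0264, 0.0503]
ee_rot: [2.229, 2.213, -0.0]
force: [1.2, -1.8, -0.7]
grip_width: 0.0116
grip_force: 29.9
```

Request:
drive_tool([
  [0,0,0,0,0,0.1,1],
  [0,0,0,0,0,0.1,1],
  [0,0,0,0,0,0.1,1],
  [0,0,0,0,0,0.1,1],
  [0,0,0,0,0,0.1,1],
])

```text
t: 19.85
eef_pos: [0.6037, 0.0265, 0.0503]
ee_rot: [1.612, 2.696, -0.0]
force: [0.1, -1.1, -1.8]
grip_width: 0.0118
grip_force: 29.9
```

Request:
drive_tool([
  [0,0,0,0,0,0.1,1],
  [0,0,0,0,0,0.1,1],
  [0,0,0,0,0,0.1,1],
  [0,0,0,0,0,0.1,1],
  [0,0,0,0,0,0.1,1],
])

```text
t: 20.35
eef_pos: [0.6037, 0.0266, 0.0503]
ee_rot: [0.895, 3.011, -0.0]
force: [0.9, -0.6, -1.7]
grip_width: 0.0115
grip_force: 29.9
```

Request:
drive_tool([
  [0,0,0,0,0,0.08,1],
  [0,0,0,0,0,0,1],
  [0,0,0,0,0,0,1],
  [0,0,0,0,0,0,1],
])

```text
t: 20.75
eef_pos: [0.6037, 0.0266, 0.0503]
ee_rot: [0.78, 3.043, -0.0]
force: [0.6, -0.8, -2.3]
grip_width: 0.0122
grip_force: 29.8
```

```bash
python3 st.py
python3 - <<'E'
from h import *
im,d=r.capture("scene"); P=cloud("scene",d); m=(np.hypot(P[...,0]-.581,P[...,1]+.17)<.05)&(P[...,2]>.048)&(P[...,2]<.07); print(m.sum(),P[m].mean(0) if m.any() else 0)
cv2.imwrite("pics/s3.png",cv2.resize(im[100:310,200:480],(800,600),interpolation=2))
E
```

```text
20.75 [0.6037 0.0266 0.0503] [ 0.6 -0.8 -2.3] [-0.294 -0.467  0.003] j6 -1.119 tq6 0.05 yaw 2.64 0.0122 29.84948502693264
228 [ 0.58138033 -0.1681335   0.05617747]
```

View pics/s3.png

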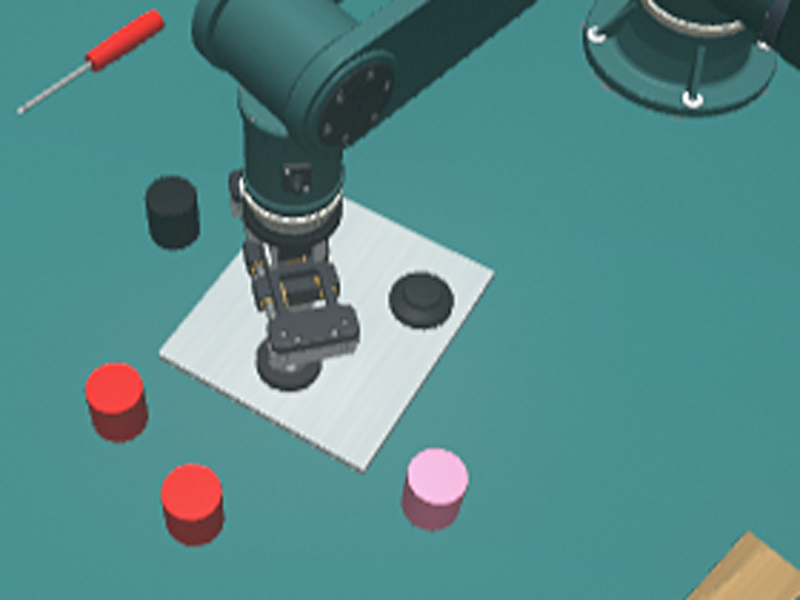

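The cap still stands upright on the bench at crop pixel (172,212). The gripper holds the wing at about (290,350) with 30 N and almost no twisting load. Handing the job in.

```bash
python3 -c "
from plant import r
print(r.close_job())"
```

```text
the job is handed in; nothing more can be done
None
```

The job is handed in at about 21 s, with no verdict shown: the cap is upright on the bench beside the plate, the screw was turned to its stop (sharp torque rise) and backed off about 1.57 rad, and the gripper still holds it at 30 N.

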